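Move the dose-tube queue up and add the fresh tube

TASK

The first pocket of the coffee dose rack has been used up, so move the queue up one place: the tube standing in pocket 2 goes into pocket 1, then the tube from pocket 3 into pocket 2, and last the fresh green-capped tube from the steel tray into pocket 3. The tubes are glass: keep them upright, lower each one gently until it stands fully home on the bottom of its pocket, and leave everything else where it is.

Things in the scene. Friction and masses are not known exactly. Their poses are not given: they have to be found in the camera images.
- rack: Dark wooden dose rack, fixed, 96 x 350 mm: base board, and a top board with its upper face 62 mm above the table, 14 mm thick, with four 48 mm holes at 80 mm spacing along y. One to four brass studs beside each hole number the pockets, 1 at the +y end. At the start pockets 2 and 3 hold the red- and blue-capped tubes in either order; 1 and 4 are empty; 4 stays empty. Origin under its centre.
- pocket1 (a point): Centre of the floor of rack pocket 1, marked by 1 brass stud, where the underside of a fully home tube rests; 12 mm above the table, 50 mm below the rim of the pocket's hole.
- pocket2 (a point): Centre of the floor of rack pocket 2, marked by 2 brass studs, where the underside of a fully home tube rests; 12 mm above the table, 50 mm below the rim of the pocket's hole.
- pocket3 (a point): Centre of the floor of rack pocket 3, marked by 3 brass studs, where the underside of a fully home tube rests; 12 mm above the table, 50 mm below the rim of the pocket's hole.
- pocket4 (a point): Centre of the floor of rack pocket 4, marked by 4 brass studs, where the underside of a fully home tube rests; 12 mm above the table, 50 mm below the rim of the pocket's hole.
- tube_red: Single-dose coffee tube, upright: amber glass, 42 mm diameter, 102 mm up to the cap, paper band round the middle, then a knurled red screw cap 45 mm in diameter and 28 mm high; 130 mm tall over all. About 170 g. Starts in pocket 2 or 3. Origin at the centre of its underside, z up.
- tube_blue: Single-dose coffee tube, upright: amber glass, 42 mm diameter, 102 mm up to the cap, paper band round the middle, then a knurled blue screw cap 45 mm in diameter and 28 mm high; 130 mm tall over all. About 170 g. Starts in pocket 2 or 3. Origin at the centre of its underside, z up.
- tube_green: Single-dose coffee tube, upright: amber glass, 42 mm diameter, 102 mm up to the cap, paper band round the middle, then a knurled green screw cap 45 mm in diameter and 28 mm high; 130 mm tall over all. About 170 g. The fresh one: starts on the tray. Origin at the centre of its underside, z up.
- tube_used: Single-dose coffee tube, upright: amber glass, 42 mm diameter, 102 mm up to the cap, paper band round the middle, then a knurled black screw cap 45 mm in diameter and 28 mm high; 130 mm tall over all. About 120 g. The empty, used one: stands on the tray and stays there. Origin at the centre of its underside, z up.
- tray: Low stainless service tray, fixed: 150 x 300 mm, floor 4 mm thick, rim 12 mm high. The fresh tube, the used tube and the dosing cup stand on it in a row along its y, in any order, about 95 mm apart. Origin under its centre.
- dosing_cup: Open steel dosing cup, 58 mm diameter, 62 mm tall, on the tray; leave it. Origin at the centre of its underside.
- tamper: Dark steel coffee tamper standing on its 58 mm base, 89 mm tall; leave it. Origin under its base.
- milk_jug: Steel milk jug, 92 mm diameter, 105 mm tall, with a handle; leave it. Origin under its centre.
- espresso_cup: Blue espresso cup, 68 mm rim, 58 mm tall, standing on the black coffee scale; leave it. Origin under its centre.
- portafilter: Portafilter, steel head 71 mm wide, black handle along its -x, 225 mm long, 52 mm high, lying on the rubber mat; leave it. Origin under the head's centre.
- brush: Grinder brush, 170 mm long, lying on the counter; leave it. Origin under its middle, length along x.

How it is judged:
By the outcome, as a careful person would: the job done as asked, in the order asked, and still so for the second after the job is handed in, with the robot touching nothing.
It also fails if it takes over 67 s, if anything falls off the work surface, if the arm or the gripper's body presses on something with over 40 N, if the wrist force passes 120 N, or if a joint passes its speed limit or range.

ROBOT

A 7-joint arm with a two-finger parallel gripper is mounted at the origin on the work surface. World frame = base frame: x ahead of the robot, y to its left, z up, the work surface at z = 0. Lengths are in m, angles in rad, forces in N, time in s.
With the tool pointing down it reaches from about 0.425 to 0.825 m from the base axis. Payload 3.6 kg.
Tool frame: the origin (TCP) lies where the fingers leave the gripper's body, on its centre line; the fingertips stand 73 mm ahead of it and the grasp point (between the pads) lies 54 mm ahead of it; z points along the fingers, y is the line along which they close (so a half turn about z gives the same grasp; the last joint's range is limited). The gripper opens to 85 mm and grips with 20 to 120 N. Pads are 22 mm wide; open, the fingers measure 114 mm over their backs; the gripper's body (76 mm by 85 mm) begins 54 mm behind the grasp point. The pads swing forward as they close: fully open they stand 13 mm farther back than shut.
Start: joints at [1.133, 0.615, -0.013, 1.423, 0.008, 1.103, -0.04], TCP at [0.26, -0.596, 0.304] pointing down, gripper open.
Joint ranges: [-3.12, 3.12], [-0.3, 2.06], [-1.34, 1.32], [0.26, 2.42], [-1.36, 4.5], [0.01, 1.98], [-2.84, 2.84]. Speed limits (rad/s): [2.79, 2.79, 3.14, 3.14, 3.14, 3.14, 3.14].

INTERFACE

Orientations are given as a unit quaternion [x, y, z, w].
In Python, from station import arm, snapshot, camera_info, ticket gives the robot as it stands. Calls block until the motion is done:
- arm.movep(position, orientation): joint-space move of the TCP to a pose.
- arm.line_to(position, velocity=0.15, ori=None): straight line of the TCP; ori=None keeps the orientation; velocity is the mean speed in m/s.
- arm.move_j(angles): joint-space move.
- arm.move_gripper(opening, effort=None): opening from 0.0 (shut) to 1.0 (fully open); effort is the grip in N (None keeps the last); returns when the fingers have stopped.
- arm.pause(seconds).
- arm.ik(position, orientation): joint angles nearest the present ones, or None.
- snapshot(name): name is "scene" or "top" or "wrist"; returns the picture (480x640x3 uint8, blue, green, red); there is no depth.
- camera_info(name): a dict with "fx", "fy", "cx", "cy" (pixels), "dist_coeffs" ([k1, k2, p1, p2, k3] as OpenCV has them; the pictures are not rectified), "R" (3x3) and "t" (3): a world point X has camera coordinates R X + t; the wrist camera has in their place "T_tool_cam" (4x4, takes a point from camera to tool coordinates, whose origin is the TCP and whose axes are the flange's). Camera axes: x right, y down, z forward; pixel columns grow to the right and rows downward; lengths in m; the calibration is good to about 2 mm. A picture is of the moment at which its call begins: read the wrist's pose just before it. camera_info takes no time and is no camera call.
A pose or a line that the arm cannot do raises arm.MotionError and nothing moves.
- ticket.finish_job(): hands the job in; it is judged then, once.
Readings, each from a call of its own:
- arm.read_time(): time.
- arm.read_joint_positions(): joint angles.
- arm.read_dq(): joint speeds.
- arm.read_effort(): joint torques, N m.
- arm.read_tool_pos(): TCP position.
- arm.read_eef_rot(): TCP orientation.
- arm.read_ft_force(): force on the tool from outside, world axes, zero at the start.
- arm.read_wrist_torque(): the same for the moment, N m.
- arm.read_opening(): opening from 0.0 (shut) to 1.0 (fully open).
- arm.read_finger_force(): force on a finger pad.
Only numpy, scipy, OpenCV 4.12 (cv2) and the standard library are available. Lean on these libraries where they do the work, as an engineer would, in place of code of your own. Each camera call takes 0.05 s, during which the arm holds its last target. There are 200 camera calls.

## Working session

There is one attempt and no reset: what is moved stays moved. The work goes in short steps, each a Python script; the robot and the scene stay as the last script left them, time stands still between calls to the robot, and variables do not carry over. Pictures are saved under pics/ and viewed, at most 10 in all, crops included, and the job is handed in when it is done.

```bash
ls; mkdir -p pics
python3 - <<'E'
from station import arm, snapshot, camera_info
import cv2
for n in("top","scene"):
    cv2.imwrite(f"pics/{n}0.png",snapshot(n)); c=camera_info(n); print({k:(v if k in('fx','fy','cx','cy','dist_coeffs') else str(v)) for k,v in c.items()})
print(camera_info("wrist"))
print(arm.read_time(),arm.read_eef_rot(),arm.read_tool_pos())
E
```

```text
pics
{'fx': 468.3177245337587, 'fy': 468.3177245337587, 'cx': 313.2942833132545, 'cy': 233.3913813222993, 'dist_coeffs': array([-0.0555736,  0.       ,  0.       ,  0.       ,  0.       ]), 'R': '[[ 0.02606862 -0.9996453  -0.00544995]\n [-0.99151475 -0.02516128 -0.12753589]\n [ 0.12735353  0.00872839 -0.99181898]]', 't': '[-0.00743048  0.61723066  1.16375863]'}
{'fx': 489.8662921692732, 'fy': 489.8662921692732, 'cx': 312.1807684821042, 'cy': 236.00993411606984, 'dist_coeffs': array([0.0120468, 0.       , 0.       , 0.       , 0.       ]), 'R': '[[-0.88209107  0.47099671 -0.0087998 ]\n [ 0.31653037  0.57876206 -0.75156038]\n [-0.34888947 -0.6657301  -0.65960561]]', 't': '[ 0.56800488 -0.16176928  1.45306155]'}
{'fx': 402.4719315048566, 'fy': 402.4719315048566, 'cx': 316.59887785306154, 'cy': 236.23144352733314, 'dist_coeffs': array([-0.02338249,  0.        ,  0.        ,  0.        ,  0.        ]), 'T_tool_cam': array([[-9.98033393e-04, -9.63614355e-01, -2.67294554e-01,
         6.71895426e-02],
       [ 9.99999414e-01, -8.49357746e-04, -6.71841191e-04,
         3.26668236e-05],
       [ 4.20367117e-04, -2.67295067e-01,  9.63614638e-01,
        -7.05766843e-02],
       [ 0.00000000e+00,  0.00000000e+00,  0.00000000e+00,
         1.00000000e+00]])}
0.1 [ 9.78869323e-01  2.04483324e-01 -2.56650666e-04 -1.16313923e-03] [ 0.25996414 -0.59516664  0.30282888]
```

View pics/top0.png

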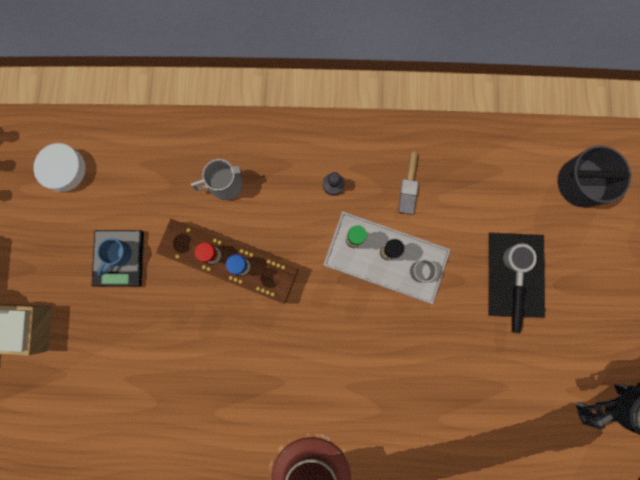

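View pics/scene0.png

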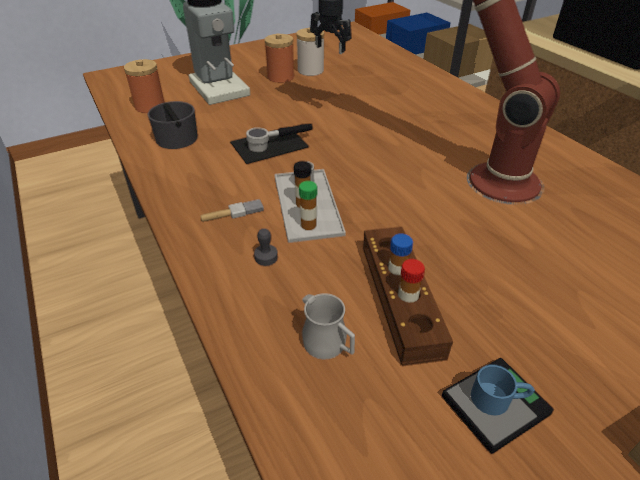

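The top view shows the red cap at (205,252) in pocket 2 (two studs) and the blue cap at (236,265) in pocket 3. Pocket 1 is empty at (181,243). On the tray, green is at (357,236), black at (394,249) and the cup at (426,271). The scene view agrees.

```bash
cat > h.py <<'E'
import numpy as np, cv2
from scipy.spatial.transform import Rotation as Rn
from station import arm, snapshot, camera_info
def shoot(name):
    """picture, camera matrix, dist, R, t (world->cam)"""
    c=camera_info(name)
    K=np.array([[c['fx'],0,c['cx']],[0,c['fy'],c['cy']],[0,0,1]])
    if name=='wrist':
        T=np.eye(4);T[:3,:3]=Rn.from_quat(arm.read_eef_rot()).as_matrix();T[:3,3]=arm.read_tool_pos()
        W=np.linalg.inv(T@c['T_tool_cam']);R,t=W[:3,:3],W[:3,3]
    else: R,t=np.array(c['R']),np.array(c['t'])
    return snapshot(name),K,np.array(c['dist_coeffs']),R,t
def ray(px,z,cam):
    _,K,d,R,t=cam
    p=cv2.undistortPoints(np.float64(px).reshape(-1,1,2),K,d)[:,0]
    D=np.c_[p,np.ones(len(p))]@R; C=-R.T@t
    return C+D*((z-C[2])/D[:,2])[:,None]
HUE={'red':((0,8),(172,180)),'green':((50,80),),'blue':((100,125),),'brass':((20,32),)}
def blobs(img,col,amin,amax=1e9,s=120,v=60):
    H=cv2.cvtColor(img,cv2.COLOR_BGR2HSV)
    m=sum(cv2.inRange(H,(a,s,v),(b,255,255)) for a,b in HUE[col])
    m=cv2.morphologyEx(m.astype(np.uint8),cv2.MORPH_CLOSE,np.ones((3,3))) 
    n,_,st,ce=cv2.connectedComponentsWithStats(m)
    return [(ce[i],st[i]) for i in range(1,n) if amin<=st[i,4]<=amax]
def quat(phi): # tool down; finger closing line (tool y) along world angle phi
    y=np.array([np.cos(phi),np.sin(phi),0]);z=np.array([0,0,-1.]);x=np.cross(y,z)
    return Rn.from_matrix(np.c_[x,y,z]).as_quat()
E
python3 - <<'E'
from h import *
cam=shoot('top'); img=cam[0]
for c,z in(('red',.142),('blue',.142),('green',.134)):
    for ce,st in blobs(img,c,60,900,s=150): print(c,ce.round(1),st,ray(ce,z,cam)[0].round(4))
for ce,st in blobs(img,'brass',2,30,s=140,v=130): print('b',ce.round(1),st[4],ray(ce,.064,cam)[0].round(4))
print('hole',ray([[181,243]],.062,cam).round(3),'traycorners',ray([[342,213],[449,250],[434,301],[325,263]],.012,cam).round(3))
E
```

```text
red [204.4 251.7] [194 241  22  22 372] [0.5542 0.262  0.142 ]
red [312.3 439.5] [298 438  27   6  66] [ 0.1374 -0.0023  0.142 ]
red [327.3 460.1] [289 442  62  38 579] [ 0.0932 -0.0372  0.142 ]
blue [235.8 263.9] [226 255  20  19 287] [0.5276 0.1867 0.142 ]
green [356.6 234.9] [349 227  17  17 227] [ 0.6041 -0.0948  0.134 ]
b [187.9 229.9] 8 [0.615 0.326 0.064]
b [216.9 241.1] 18 [0.5883 0.2506 0.064 ]
b [241.  250.5] 6 [0.5662 0.1885 0.064 ]
b [248.4 253.3] 18 [0.5597 0.1695 0.064 ]
b [176.7 256.1] 9 [0.5477 0.3506 0.064 ]
b [205.3 267.5] 23 [0.5211 0.2763 0.064 ]
b [234.8 279.1] 29 [0.4943 0.2009 0.064 ]
hole [[0.581 0.342 0.062]] traycorners [[ 0.677 -0.066  0.012]
 [ 0.586 -0.349  0.012]
 [ 0.452 -0.308  0.012]
 [ 0.544 -0.024  0.012]]
```

Run:
```python
from h import *
p=[.5547,.2635,.36]
for a in(0,np.pi):
    q=arm.ik(p,quat(np.radians(-19.5)+a)); print(q)
for P in ([.5814,.338],[.527,.185],[.604,-.095]):
    for a in (0,np.pi): print(P,arm.ik(P+[.19],quat(np.radians(-19.5)+a)))
```

```text
[-0.04977627  0.60678301 -0.762483    1.43475441  0.42519208  1.26911836
 -1.18918013]
[ 0.10488686  0.73955662 -1.14911308  1.42986537  0.6737665   1.40063221
  1.74666412]
[0.5814, 0.338] [-0.28792621  0.81123872 -0.50654589  1.46584736  0.4379733   0.97827126
 -1.24900982]
[0.5814, 0.338] [-0.02768176  1.03207424 -1.1520899   1.45645676  0.95959523  1.27846923
  1.52711206]
[0.527, 0.185] [-0.12692633  0.64052278 -0.39153188  1.81340294  0.33955933  0.75418584
 -1.03890732]
[0.527, 0.185] [ 0.26148733  0.89805425 -1.15139622  1.80169638  0.92912635  1.10107096
  1.56830408]
[0.604, -0.095] [ 0.28267194  0.69225973 -0.26959447  1.66233729  0.2349021   0.81891025
 -0.4292843 ]
[0.604, -0.095] [ 0.71251564  0.96128051 -1.15172174  1.64818255  0.94177685  1.18435049
  2.12630455]
```

```bash
cat >> h.py <<'E'
PHI=np.radians(-19.5); Q=quat(PHI)
E
python3 - <<'E'
from h import *
arm.movep([.5547,.2635,.36],Q); print(arm.read_time(),arm.read_tool_pos())
cam=shoot('wrist'); img=cam[0]; cv2.imwrite('pics/w1.png',img)
for c in('red','blue'):
    for ce,st in blobs(img,c,800,30000,s=150): print(c,ce.round(1),st,ray(ce,.142,cam)[0].round(4))
for ce,st in blobs(img,'brass',15,200,s=120,v=110): print('b',ce.round(1),st[4],ray(ce,.064,cam)[0].round(4))
E
```

```text
3.3333 [0.55534309 0.26239456 0.35980689]
red [313.1 214.8] [ 281  182   65   66 3215] [0.5537 0.2667 0.142 ]
blue [313.3 310.1] [ 284  279   59   63 2861] [0.528  0.1948 0.142 ]
b [355.  110.9] 19 [0.6131 0.3256 0.064 ]
b [274.8 191.6] 39 [0.5216 0.2831 0.064 ]
b [353.1 191.5] 26 [0.5892 0.2589 0.064 ]
b [274.7 205. ] 39 [0.517  0.2714 0.064 ]
b [352.5 205.2] 32 [0.5847 0.247  0.064 ]
b [276.3 266.9] 36 [0.4964 0.2143 0.064 ]
b [350.8 266.5] 28 [0.5643 0.1905 0.064 ]
b [276.9 279.5] 31 [0.4922 0.202  0.064 ]
b [350.4 279.5] 34 [0.5596 0.1778 0.064 ]
```

View pics/w1.png

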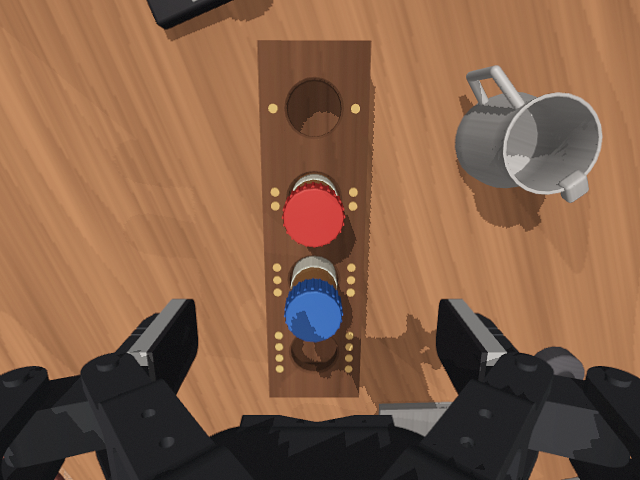

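Wrist view: the rack lies along the image column, with hole 1 at (314,108), the red cap's top at (313,217) and blue's at (314,315). I'll refit the studs and cap discs from this same picture.

Run:
```python
from h import *
cam=list(shoot('wrist')); img=cam[0]
H=cv2.cvtColor(img,cv2.COLOR_BGR2HSV); print(H[192,275],H[108,273],H[293,278],H[348,278],H[215,300])
m=cv2.inRange(H,(14,60,150),(35,255,255)); 
n,_,st,ce=cv2.connectedComponentsWithStats(m)
P=[ce[i] for i in range(1,n) if 25<st[i,4]<110 and 262<ce[i][0]<285 or 25<st[i,4]<110 and 343<ce[i][0]<362]
P=np.array([p for p in P if 95<p[1]<380]); W=ray(P,.064,cam)
k=np.digitize(P[:,1],[150,240,320])
for i in range(4): print(i+1,(k==i).sum(),[tuple(x.round(0)) for x in P[k==i]],W[k==i].mean(0).round(4))
for c in('red','blue'):
    a,b=HUE[c][0]; mm=sum(cv2.inRange(H,(a,150,v),(b,255,255)) for a,b in HUE[c] for v in [60]).astype(np.uint8)
    cs=max(cv2.findContours(mm,0,1)[0],key=cv2.contourArea); x,y,w,h=cv2.boundingRect(cs); r=w/2
    pt=[x+w/2,y+h-r]; print(c,pt,ray([pt],.142,cam)[0].round(4))
```

```text
[ 19 121 219] [ 21 118 219] [ 20 121 220] [ 21 113 221] [  1 175 208]
1 2 [(np.float64(273.0), np.float64(108.0)), (np.float64(355.0), np.float64(108.0))] [0.5799 0.34   0.064 ]
2 4 [(np.float64(275.0), np.float64(192.0)), (np.float64(353.0), np.float64(192.0)), (np.float64(275.0), np.float64(206.0)), (np.float64(353.0), np.float64(206.0))] [0.5529 0.2648 0.064 ]
3 6 [(np.float64(277.0), np.float64(267.0)), (np.float64(351.0), np.float64(268.0)), (np.float64(277.0), np.float64(280.0)), (np.float64(351.0), np.float64(280.0)), (np.float64(277.0), np.float64(292.0)), (np.float64(350.0), np.float64(292.0))] [0.5258 0.1898 0.064 ]
4 8 [(np.float64(278.0), np.float64(335.0)), (np.float64(349.0), np.float64(335.0)), (np.float64(279.0), np.float64(347.0)), (np.float64(349.0), np.float64(347.0)), (np.float64(279.0), np.float64(358.0)), (np.float64(349.0), np.float64(358.0)), (np.float64(279.0), np.float64(369.0)), (np.float64(348.0), np.float64(369.0))] [0.4989 0.1147 0.064 ]
red [314.0, 216.0] [0.5539 0.2659 0.142 ]
blue [314.0, 313.0] [0.5276 0.1925 0.142 ]
```

```bash
cat >> h.py <<'E'
PHI=np.radians(-19.77); Q=quat(PHI)
P={1:(.5799,.3400),2:(.5528,.2649),3:(.5258,.1898)}
ZH=.180                      # TCP height for a tube home in a pocket
F=lambda: np.array(arm.read_ft_force())
def at(xy,z,v=.15): arm.line_to([*xy,z],v,Q)
def grasp(xy,z):
    arm.move_gripper(1.0); at(xy,z+.08,.3); at(xy,z,.12); arm.move_gripper(0,50); arm.pause(.2)
    print('grip',round(arm.read_opening(),3),round(arm.read_finger_force(),1),arm.read_tool_pos().round(4) if hasattr(arm.read_tool_pos(),'round') else arm.read_tool_pos())
def lower(xy,z0,zend,v=.05):
    """step down from z0, stop on contact; returns reached z"""
    arm.pause(.2); f0=F(); z=z0
    while z>zend+1e-4:
        z=max(z-(.006 if z>zend+.007 else .002),zend); at(xy,z,v); d=F()-f0
        if d[2]>4 or np.hypot(d[0],d[1])>6: print('contact',round(z,4),d.round(1)); break
    print('lowered',round(z,4),(F()-f0).round(1),'t',round(arm.read_time(),1)); return z
E
python3 - <<'E'
from h import *
grasp((.5539,.2659),ZH); at((.5539,.2659),ZH+.062,.1); at(P[1],ZH+.062,.1); print(F().round(1),arm.read_opening())
lower(P[1],ZH+.062-.006,ZH+.001)
print(arm.read_tool_pos(),arm.read_time())
E
```

```text
grip 0.515 51.1 [0.5542 0.2664 0.1808]
[-0.2 -1.  -0.9] 0.5145481492038764
lowered 0.181 [-0.4  0.3  0.5] t 10.8
[0.57988376 0.34001872 0.18097798] 10.7667
```

```bash
cat >> h.py <<'E'
def seat(xy,z,n=4):
    f0=F()
    for i in range(n):
        z-=.0005; at(xy,z,.02); d=F()-f0
        if d[2]>2.5: break
    print('seat',round(z,4),d.round(1)); return z
def release(xy,z):
    arm.move_gripper(0.9); arm.pause(.2); at(xy,z+.08,.15); print('t',arm.read_time())
E
python3 - <<'E'
from h import *
z=seat(P[1],ZH+.001); release(P[1],z)
b=(.5276,.1925); grasp(b,ZH); at(b,ZH+.062,.1); at(P[2],ZH+.062,.1); print(F().round(1))
z=lower(P[2],ZH+.062-.006,ZH+.001)
if z<ZH+.004: z=seat(P[2],z); release(P[2],z)
cam=shoot('wrist'); cv2.imwrite('pics/w2.png',cam[0])
E
```

```text
seat 0.1805 [-0.9 -1.1  2.8]
t 12.325
grip 0.514 51.1 [0.5279 0.1929 0.1808]
[-0.1 -0.1 -1.8]
lowered 0.181 [ 1.4  0.7 -0.7] t 19.9
seat 0.1805 [-0.9 -0.3  3.6]
t 21.4333
```

View pics/w2.png

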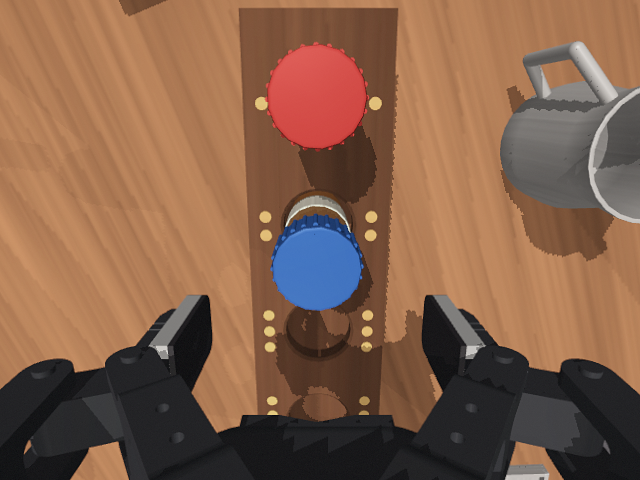

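Red stands in pocket 1 at (317,97) and blue in pocket 2 at (317,262). Pocket 3 is empty at (319,328). Next is green, with a close look first.

Run:
```python
from h import *
arm.movep([.604,-.095,.36],Q); arm.pause(.2)
cam=shoot('wrist'); H=cv2.cvtColor(cam[0],cv2.COLOR_BGR2HSV); cv2.imwrite('pics/w3.png',cam[0])
m=cv2.inRange(H,(50,120,60),(80,255,255)); cs=max(cv2.findContours(m,0,1)[0],key=cv2.contourArea)
x,y,w,h=cv2.boundingRect(cs); pt=[x+w/2,y+h-w/2]; print((x,y,w,h),pt,ray([pt],.134,cam)[0].round(4),arm.read_time())
```

```text
(289, 185, 61, 63) [319.5, 217.5] [ 0.6055 -0.094   0.134 ] 23.1417
```

View pics/w3.png

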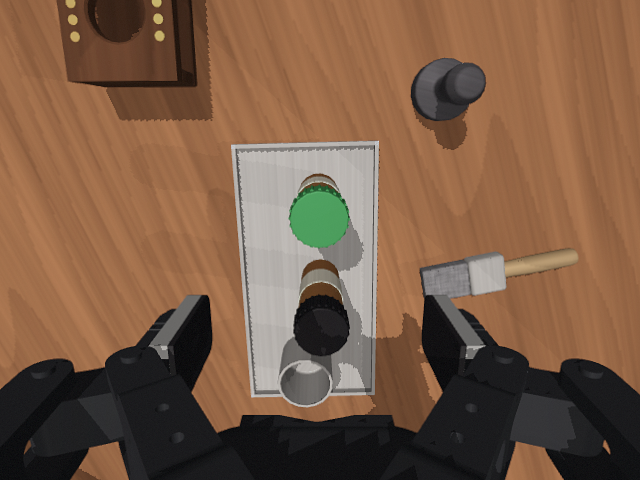

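The green cap's top is at (319,217), clear of the black cap at (322,325) and well placed for the same grasp.

Run:
```python
from h import *
g=(.6055,-.0940); grasp(g,ZH-.008); at(g,ZH+.10,.12); at(P[3],ZH+.10,.2); at(P[3],ZH+.058,.15); print(F().round(1))
z=lower(P[3],ZH+.058,ZH+.001)
if z<ZH+.004:
    z=seat(P[3],z); release(P[3],z)
    arm.line_to([.49,.20,.36],.2,Q); arm.pause(.2)
cv2.imwrite('pics/w4.png',shoot('wrist')[0]); cv2.imwrite('pics/s4.png',snapshot('scene')[120:400,150:500])
print(arm.read_time())
```

```text
grip 0.512 51.2 [ 0.6059 -0.0938  0.1728]
[ 0.2  0.1 -1.2]
lowered 0.181 [ 0.2  1.1 -0.1] t 31.6
seat 0.1805 [-0.9 -1.1  3. ]
t 33.15
34.1333
```

View pics/w4.png

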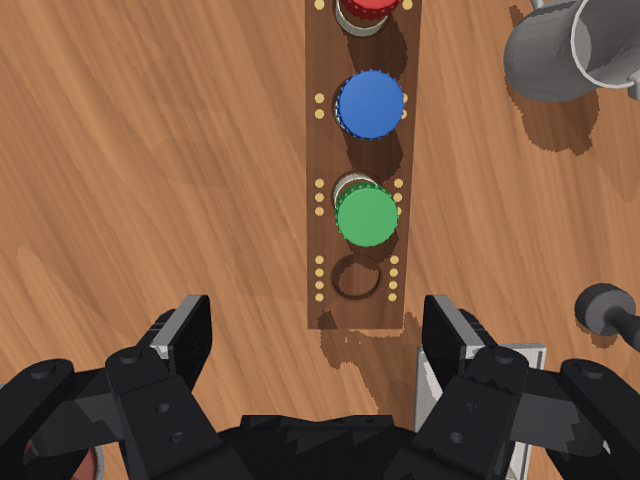

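View pics/s4.png

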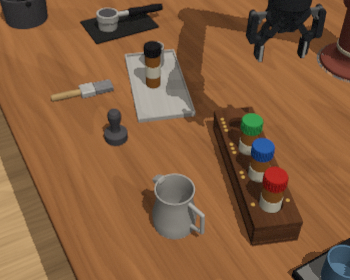

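Red, blue and green stand upright at equal height in pockets 1, 2 and 3, with pocket 4 empty at (356,277). Everything else in view is where it was, and the gripper is clear.

```bash
python3 -c "
from station import ticket; print(ticket.finish_job())"
```

```text
the job is handed in; nothing more can be done
None
```

The queue is moved up and the job handed in at about 34 s: red is in pocket 1, blue in pocket 2 and green in pocket 3, all upright and fully home, with pocket 4 empty.

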